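# Take the part-used label roll off the unwinder

## Robot

A 6-joint arm with a two-finger parallel gripper is mounted at the origin on the work surface; the furniture and walls round the work are solid. World frame = base frame: x ahead of the robot, y to its left, z up, the work surface at z = 0. Lengths are in m, angles in degrees, forces in N, time in s.
With the tool pointing down it reaches from about 0.3 to 0.75 m from the base axis. Payload 8.5 kg.
Tool frame: the origin (TCP) lies at the very end of the fingers, on their centre line; the grasp point (between the pads) lies 19 mm behind it; z points along the fingers, y is the line along which they close (so a half turn about z gives the same grasp; the last joint's range is limited). The gripper opens to 85 mm and grips with 20 to 120 N. Pads are 22 mm wide; open, the fingers measure 114 mm over their backs; the gripper's body (76 mm by 85 mm) begins 54 mm behind the grasp point. The pads swing forward as they close: fully open they stand 13 mm farther back than shut.
Start: joints at [-77.997, 21.807, 74.336, -0, 83.858, -12.336], TCP at [0.227, -0.501, 0.231] pointing down, gripper open.
Joint ranges: [-178.18, 178.18], [-50.72, 133.34], [12.68, 142.11], [-81.47, 261.47], [9.98, 163.14], [-165.26, 165.26]. Speed limits (degrees/s): [136.94, 136.94, 180, 180, 180, 180].

## Interface

Orientations are given as a 3x3 rotation matrix whose columns are the frame's x, y, z axes.
In Python, from rig import observe, cams, ticket gives the robot as it stands.
- The arm moves only by the tool move_arm, never from a script. Its arguments are lists of equal length, an entry for each row: "jaw": the finger opening in cm, from 0 to 8.54; "dp": the shift along the tool's x, y, z in cm, a list of three; "turn": the turn, a rotation vector about the tool's x, y, z in rad, a list of three. In form: {"jaw": [jaw, ...], "dp": [[tx, ty, tz], ...], "turn": [[wx, wy, wz], ...]}. A call has 1 to 12 rows; each row shifts and turns the commanded pose from where the row before left it, along the tool's axes as they then stand; what a row does not reach is not made up. A row lasts 1/12 s, in which the tool goes at most 41.7 mm and 7.16 degrees, less where a joint would pass 70% of its speed; a pose out of reach is approached as far as the arm can. A call is refused whole if a number of a shift passes 4.17 or a number of a turn 0.125, either way. A call with a gripper value outside its range is refused whole. The fingers move at their own pace and stop on an object; "force" is the grip in N (left out, the last holds). Time passes only in rows, so rows that do not move let the fingers close. It gives the time, the measured TCP pose, the force, the opening and the grip force at its end, in the units of the state.
- observe(): the state, without advancing time (a new reading comes with each control period).
- cams.get_image(name): name is "side" or "top" or "wrist"; returns (picture, depth): 420x560x3 uint8, red, green, blue; 420x560 float32, m along the optical axis (not along the pixel's ray), 0 where there is no reading.
- cams.calibration(name): a dict with "vertical_fov" (degrees; the focal length in pixels is half the picture's height over the tangent of half this angle, whatever the lens; pixels are square), "cx", "cy" (the principal point, pixels), "k1" (the pictures are not rectified: a ray, as slopes to the right and down, at radius r is drawn at 1 + k1 r^2 times it, then the intrinsics apply), "view" (4x4, takes a point from world to camera coordinates); the wrist camera has in their place "tool_from_camera" (4x4, takes a point from camera to tool coordinates, whose origin is the TCP and whose axes are the flange's). Camera axes: x right, y up, looking along -z (the intrinsics and any distortion apply to the point x, -y, -z); pixel columns grow to the right and rows downward; lengths in m; the calibration is good to about 2 mm. A picture is of the moment at which its call begins: read the wrist's pose just before it. calibration takes no time and is no camera call.
- ticket.close_job(): hands the job in; it is judged then, once.
Trained networks look in the newest picture that a camera, given by its name, has taken for a name from the list of things; names that differ only in an ending like _2 or _b are one class to them, and where a whole thing is asked for, a point or a joint stands for the part that bears it (a point fixed in the world has none). Each returns a list of dicts, best first, with "p" (0 to 1); they miss things now and then, are a little off and sometimes report something else, mostly with a low value. They report only what shows in the picture. A call takes as long as a camera call. They do not tell look-alikes from the thing itself.
- cams.spot_in(camera, query): "box" ([centre column, centre row, width, height] as shares, 0 to 1, of the picture: columns of its width, rows of its height, round what is visible of it).
- cams.outline_of(camera, query): "mask" (420x560 bool, what is visible of it) and "box" ([centre column, centre row, width, height] as shares, 0 to 1, of the picture: columns of its width, rows of its height, round what is visible of it).
- cams.mark_of(camera, query): "location" ([column, row] as shares, 0 to 1, of the picture: columns of its width, rows of its height: a listed point, or the origin of a listed thing).
The state is a dict: "time_s": time; "q": joint angles; "qvel": joint speeds; "joint_efforts": joint torques, N m; "position": TCP position; "tool_rot": TCP orientation; "ft_force": force on the tool from outside, world axes, zero at the start; "wrist_torque": the same for the moment, N m; "grip_width": finger opening in m; "gripper_force": force on a finger pad.
Only numpy, scipy, OpenCV 4.12 (cv2) and the standard library are available. Lean on these libraries where they do the work, as an engineer would, in place of code of your own. Each camera call takes 0.05 s, during which the arm holds its last target. There are 200 camera calls.

## Task

The part-used label roll on the sloping unwinder is being changed. Swing the keeper arm right out of the way, lift the roll up and off its spindle, and set it down gently, flat, in the empty bay of the low tray. Leave the keeper arm open for the next roll, and leave the full roll in the other bay where it is.

Things in the scene. Friction and masses are not known exactly. Their poses are not given: they have to be found in the camera images.
- unwinder: The unwinder: fixed grey sheet-metal stand, 150 x 130 mm on the table, about 95 mm high at the back, with a flat deck that slopes 25 degrees down to its front (-x of its own). Origin: centre of its underside; z up. A steel guide bar 10 mm thick runs across the low edge of the deck, 68 mm down the slope from the spindle, its top 21 mm above the deck.
- spindle (a point): Foot of the spindle, on its axis, where the mounted roll's underside rests. Aluminium pin 22 mm across, 44 mm long from here, square to the deck. Axes: z along the spindle, off the deck (25 degrees from vertical, leaning to the stand's front); x up the slope; y level, left as seen from the front. The deck is at z = -8 mm, with an 86 mm disc 4 mm thick and a black shoulder 42 mm across on it.
- keeper_hinge (a point): Point on the hinge axis of the keeper arm, level (along z) with the middle of its knob. Axes as spindle; z is the hinge axis. It lies 60 mm along x from the spindle's axis and 75 mm along z from its foot. The column here, 18 mm across, ends under the arm.
- keeper_knob (a point): Middle of the upright black knob at the free end of the keeper arm, 113 mm from the hinge axis. The knob is 15 mm across and 28 mm high; this point is 14 mm below its top. The arm is a flat steel bar 14 mm wide, 5 mm thick, turning parallel to the deck, 6 mm above the mounted roll's top; its rubber pad comes to 3 mm above it.
- keeper (a joint): Keeper arm angle, rad. 0: straight down the slope, across the roll. It grows to 1.6 (stop) as the knob swings to the left seen from the front (+y of spindle): at angle q the knob is at x = -113 cos q, y = +113 sin q mm from the hinge. Past 1.0 it is clear of the roll. The hinge is stiff: the arm stays where it is left; 0.3 to 0.8 N at the knob moves it.
- used_roll_center (a point): Centre of the part-used roll of labels: white paper cylinder 62 mm across, 50 mm wide, bore 26 mm, about 90 g. The point is half-way along its axis, 25 mm from either flat face; z is its axis. It starts on the spindle under the keeper arm, its lower face on the black shoulder.
- free_bay (a point): Centre of the floor of the tray's empty bay, 8 mm above the table. The tray is fixed, grey, 126 x 236 mm, its walls 18 mm high over the table, with two bays of 118 mm (x) by 112 mm (y) parted by a divider 2 mm lower. Axes: the tray's, z up. The full roll's bay lies 116 mm away along -y.
- full_roll_center (a point): Centre of the full roll of labels, 80 mm across and 50 mm high, standing flat in the tray's other bay; the point is 25 mm above its underside. To be left alone.
Things that resemble listed ones, but are neither listed nor needed, are in the scene too. What is shaped like the part that bears used_roll_center but green is not meant.

How it is judged:
By the outcome, as a careful person would: the job done as asked, in the order asked, and still so for the second after the job is handed in, with the robot touching nothing.
It also fails if it takes over 64 s, if anything falls off the work surface, if the arm or the gripper's body presses on something with over 40 N, if the wrist force passes 120 N, or if a joint passes its speed limit or range.

## Working session

There is one attempt and no reset: what is moved stays moved. The work goes in short steps, Python scripts to look and compute and a tool call to move; the robot and the scene stay as the last step left them, time stands still between calls to the robot, and variables do not carry over. Pictures are saved under pics/ and viewed, at most 10 in all, crops included, and the job is handed in when it is done.

Besides the shell and the picture viewer there is one more tool, called as a command line: name --argument value ..., lists and objects as JSON in quotes. move_arm: Moves the arm, as the interface text tells. Its arguments: {"type":"object","properties":{"jaw":{"type":"array","items":{"type":"number"}},"dp":{"type":"array","items":{"type":"array","items":{"type":"number"}}},"turn":{"type":"array","items":{"type":"array","items":{"type":"number"}}},"force":{"type":"number"}},"required":["jaw","dp","turn"]}

```bash
mkdir -p pics; ls
cat > h.py <<'E'
import numpy as np, cv2
from rig import observe, cams, ticket
H,W=420,560
def cal(name):
    c=cams.calibration(name); f=H/2/np.tan(np.radians(c["vertical_fov"])/2)
    if "view" in c: T=np.linalg.inv(np.array(c["view"]))
    else:
        s=observe(); B=np.eye(4); B[:3,:3]=s["tool_rot"]; B[:3,3]=s["position"]; T=B@np.array(c["tool_from_camera"])
    return c,f,T
def slopes(c,f,uv):
    K=np.array([[f,0,c["cx"]],[0,f,c["cy"]],[0,0,1.]])
    d=np.array([c["k1"],0,0,0.])
    return cv2.undistortPoints(np.array(uv,float).reshape(-1,1,2),K,d).reshape(-1,2)
def unproj(name,uv,depth,C=None):
    c,f,T=C or cal(name); s=slopes(c,f,uv); d=np.asarray(depth,float).reshape(-1)
    P=np.c_[s[:,0]*d,-s[:,1]*d,-d,np.ones(len(d))]
    return (P@T.T)[:,:3]
def ray(name,uv,C=None):
    c,f,T=C or cal(name); s=slopes(c,f,uv)
    r=np.c_[s[:,0],-s[:,1],-np.ones(len(s))]@T[:3,:3].T
    return T[:3,3],r/np.linalg.norm(r,axis=1)[:,None]
def proj(name,P,C=None):
    c,f,T=C or cal(name); p=np.c_[np.atleast_2d(P),np.ones(len(np.atleast_2d(P)))]@np.linalg.inv(T).T
    x=p[:,0]/-p[:,2]; y=-p[:,1]/-p[:,2]; r=1+c["k1"]*(x*x+y*y)
    return np.c_[f*x*r+c["cx"],f*y*r+c["cy"]]
E
cat > a.py <<'E'
from h import *
ims=[]
for n in ["side","top"]:
    im,d=cams.get_image(n); np.savez(f"{n}.npz",im=im,d=d); ims.append(im)
    C=cal(n); print(n,"campos",C[2][:3,3].round(3))
    for q in ["unwinder","spindle","keeper_hinge","keeper_knob","used_roll_center","free_bay","full_roll_center"]:
        for r in cams.mark_of(n,q)[:2]:
            u,v=r["location"][0]*W,r["location"][1]*H
            dd=d[min(int(v),H-1),min(int(u),W-1)]
            print(q,round(r["p"],2),round(u),round(v),unproj(n,[[u,v]],[dd],C).round(3)[0])
cv2.imwrite("pics/a_side.png",ims[0][:,:,::-1]); cv2.imwrite("pics/a_top.png",ims[1][:,:,::-1])
E
python3 a.py
```

```text
pics
side campos [ 0.623 -1.152  0.579]
unwinder 0.62 273 204 [0.625 0.26  0.008]
spindle 0.84 270 190 [0.612 0.221 0.074]
keeper_hinge 0.92 274 164 [ 0.628  1.519 -0.223]
keeper_knob 0.51 251 173 [0.544 0.283 0.113]
used_roll_center 0.7 267 182 [0.603 0.224 0.102]
used_roll_center 0.67 296 186 [0.71  0.373 0.038]
free_bay 0.94 258 266 [ 0.59  -0.179  0.006]
full_roll_center 0.95 266 286 [ 0.613 -0.348  0.057]
full_roll_center 0.35 278 162 [ 0.649  1.511 -0.206]
top campos [0.416 0.057 1.333]
unwinder 0.68 205 220 [0.604 0.235 0.124]
unwinder 0.44 370 232 [ 0.584 -0.198  0.012]
spindle 0.61 200 217 [0.612 0.248 0.123]
keeper_hinge 0.75 195 203 [0.657 0.268 0.077]
keeper_knob 0.71 182 243 [0.548 0.291 0.12 ]
used_roll_center 0.98 150 232 [0.593 0.401 0.007]
used_roll_center 0.82 153 190 [0.701 0.386 0.049]
free_bay 0.75 367 231 [ 0.588 -0.191  0.008]
full_roll_center 0.79 414 218 [ 0.619 -0.321  0.013]
```

Run:
```python
from h import *
a=np.load("side.npz")["im"][:,:,::-1]; b=np.load("top.npz")["im"][:,:,::-1]
A=cv2.resize(a[120:320,160:400],(800,600)[:1]*1+(600,)) if 0 else cv2.resize(a[130:220,200:340],(800,514),interpolation=cv2.INTER_CUBIC)
B=cv2.resize(b[150:300,110:310],(800,600),interpolation=cv2.INTER_CUBIC)
cv2.imwrite("pics/c_side.png",A);cv2.imwrite("pics/c_top.png",B)
```

```text
(no output)
```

View pics/a_side.png

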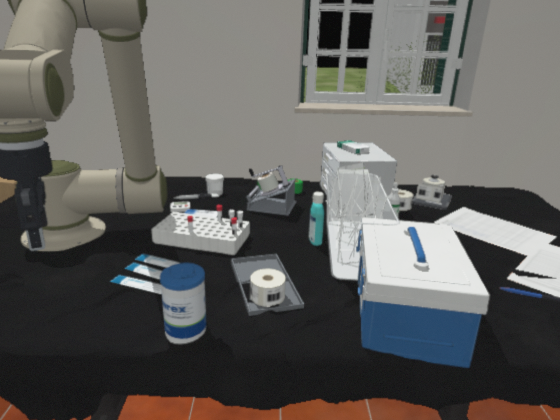

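View pics/a_top.png

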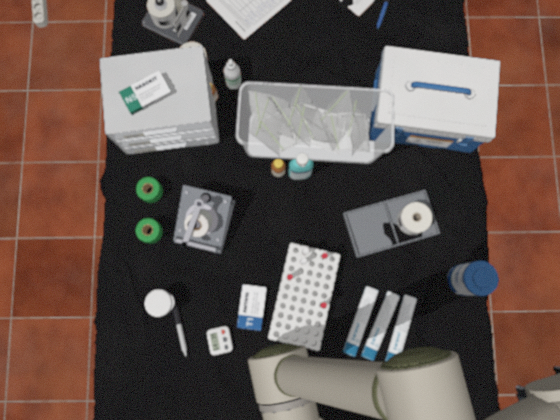

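View pics/c_top.png

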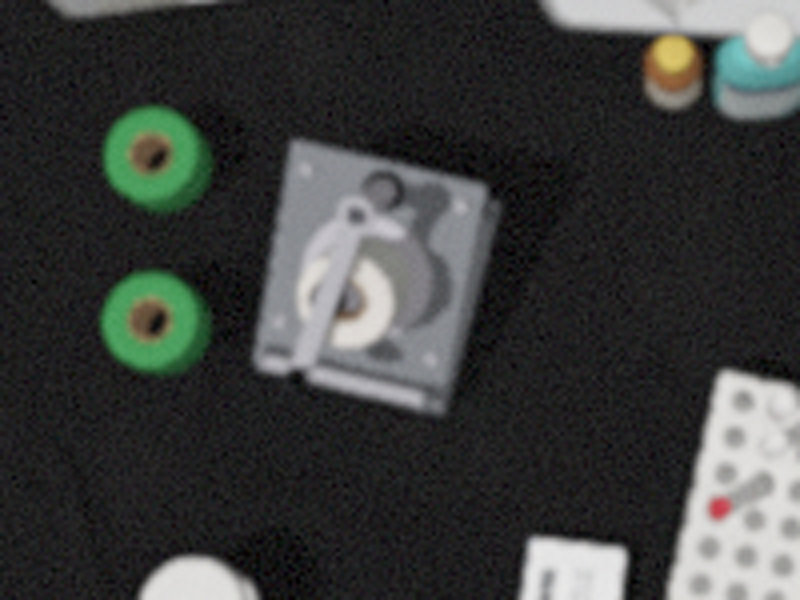

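The side view shows the unwinder at (272,190) and the tray at (265,283), with the full roll at (268,288). In the top view the unwinder is at (204,218), its front facing the robot at a yaw of about -12°. Its keeper arm lies over the white roll, with the knob at (184,242). The tray's empty bay is at (367,231). Both green rolls at (149,190) and (149,231) are decoys.

```bash
cat >> h.py <<'E'
from scipy.spatial.transform import Rotation as Ro
def plan(pos=None,R=None):
    "print tool-axis shift (cm) and rotvec from present pose to target (shift first, then turn)"
    s=observe(); R0=np.array(s["tool_rot"]); p0=np.array(s["position"])
    if pos is not None:
        d=R0.T@(np.array(pos)-p0)*100; print("shift cm",d.round(2),"rows",np.linalg.norm(d)/4.1)
    if R is not None:
        w=Ro.from_matrix(R0.T@R).as_rotvec(); print("turn",w.round(3),"rows",np.linalg.norm(w)/.124)
def frame(yaw):  # spindle frame axes as columns
    y=np.radians(yaw); t=np.radians(25)
    Y=np.array([-np.sin(y),np.cos(y),0]); h=np.array([np.cos(y),np.sin(y),0]); z=np.array([0,0,1.])
    return np.c_[h*np.cos(t)+z*np.sin(t),Y,-h*np.sin(t)+z*np.cos(t)]
E
python3 - <<'E'
from h import *
import json
s=observe(); print({k:np.round(v,3).tolist() for k,v in s.items()})
print(np.array(cams.calibration("wrist")["tool_from_camera"]).round(3),cams.calibration("wrist")["vertical_fov"])
# tray & roll from triangulated marks
def tri(q,pa,pb):
    (o1,r1),(o2,r2)=ray("side",[pa]),ray("top",[pb])
    A=np.c_[r1[0],-r2[0]]; t=np.linalg.lstsq(A,o2-o1,rcond=None)[0]
    a=o1+t[0]*r1[0];b=o2+t[1]*r2[0]; print(q,((a+b)/2).round(3),"gap",np.linalg.norm(a-b).round(3))
tri("spindle",(270,190),(200,217));tri("hinge",(274,164),(195,203));tri("knob",(251,173),(182,243));tri("bay",(258,266),(367,231));tri("full",(266,286),(414,218))
# deck plane from top depth
d=np.load("top.npz")["d"]; C=cal("top")
v,u=np.mgrid[150:270,150:260]; P=unproj("top",np.c_[u.ravel(),v.ravel()],d[150:270,150:260].ravel(),C); P=P[P[:,2]>.02]
print(P.min(0),P.max(0),len(P))
r=cv2.minAreaRect((P[P[:,1]<.33][:,:2]*1000).astype(np.float32));print(r)
v,u=np.mgrid[180:265,335:445]; P=unproj("top",np.c_[u.ravel(),v.ravel()],d[180:265,335:445].ravel(),C); P=P[(P[:,2]>.005)&(P[:,2]<.03)]
print(cv2.minAreaRect((P[:,:2]*1000).astype(np.float32)))
E
```

```text
{'time_s': 0.8, 'q': [-77.997, 21.806, 74.338, -0.002, 83.857, -12.335], 'qvel': [0.015, 0.116, -0.018, -0.074, -0.033, -0.095], 'joint_efforts': [0.0, -44.829, -23.145, -0.0, 0.001, 0.0], 'position': [0.227, -0.501, 0.231], 'tool_rot': [[0.911, 0.412, -0.0], [0.412, -0.911, -0.0], [-0.0, -0.0, -1.0]], 'ft_force': [0.114, 0.966, 0.45], 'wrist_torque': [0.013, 0.037, 0.034], 'gripper_force': 0.0, 'grip_width': 0.086}
[[ 0.001  0.966  0.259  0.065]
 [ 1.    -0.001  0.001  0.   ]
 [ 0.001  0.259 -0.966 -0.142]
 [ 0.     0.     0.     1.   ]] 61.31422388498294
spindle [0.617 0.256 0.062] gap 0.01
hinge [0.633 0.253 0.16 ] gap 0.017
knob [0.546 0.293 0.111] gap 0.006
bay [ 0.588 -0.191  0.014] gap 0.004
full [ 0.615 -0.315  0.035] gap 0.004
[0.41630896 0.05678711 0.02005346] [0.8194823  0.40411242 1.33273435] 3391
((602.5709838867188, 205.34515380859375), (403.1144714355469, 254.0686492919922), 6.353241443634033)
((612.4747924804688, -256.6842346191406), (304.66937255859375, 235.071044921875), 88.91992950439453)
```

move_arm --jaw '[3,3,3,3,3,3,3,3,3,3,3]' --dp '[[2.7,-2.63,-0.3],[2.7,-2.63,-0.3],[2.7,-2.63,-0.3],[2.7,-2.63,-0.3],[2.7,-2.63,-0.3],[2.7,-2.63,-0.3],[2.7,-2.63,-0.3],[2.7,-2.63,-0.3],[2.7,-2.63,-0.3],[2.7,-2.63,-0.3],[2.7,-2.63,-0.3]]' --turn '[[0,0,0],[0,0,0],[0,0,0],[0,0,0],[0,0,0],[0,0,0],[0,0,0],[0,0,0],[0,0,0],[0,0,0],[0,0,0]]'

```text
time_s: 1.72
position: [0.3782, -0.1133, 0.2647]
tool_rot: [[0.911, 0.412, 0.001], [0.412, -0.911, -0.0], [0.0, 0.001, -1.0]]
ft_force: [-0.2, -0.6, 0.1]
grip_width: 0.0299
gripper_force: 0.0
```

move_arm --jaw '[3,3,3,3,3,3,3,3,3,3,3,3]' --dp '[[2.7,-2.63,0],[2.7,-2.63,0],[2.7,-2.63,0],[2.7,-2.63,0],[2.7,-2.63,0],[2.7,-2.63,0],[2.7,-2.63,0],[2.7,-2.63,0],[2.7,-2.63,0],[2.7,-2.63,0],[2.7,-2.63,0],[0,0,0]]' --turn '[[0,0,0],[0,0,0],[0,0,0],[0,0,0],[0,0,0],[0,0,0],[0,0,0],[0,0,0],[0,0,0],[0,0,0],[0,0,0],[0,0,0]]'

```text
time_s: 2.72
position: [0.5303, 0.2758, 0.263]
tool_rot: [[0.909, 0.416, -0.001], [0.416, -0.909, 0.001], [-0.0, -0.001, -1.0]]
ft_force: [0.1, 0.1, 0.3]
grip_width: 0.03
gripper_force: 0.0
```

Run:
```python
from h import *
s=observe();print(s["time_s"],np.round(s["q"],1),s["position"])
S=frame(-12); R=np.c_[-S[:,0],S[:,1],-S[:,2]]
plan([.532,.27,.26],R)
```

```text
2.7167 [16.1 25.7 62.8  0.1 91.5 81.5] [0.5302983  0.27579034 0.26301695]
shift cm [-0.09  0.6   0.3 ] rows 0.16456783967177027
turn [-0.544 -0.181 -2.453] rows 20.314146839109434
```

move_arm --jaw '[3,3,3,3,3,3,3,3,3,3,3]' --dp '[[0,0,0],[0,0,0],[0,0,0],[0,0,0],[0,0,0],[0,0,0],[0,0,0],[0,0,0],[0,0,0],[0,0,0],[0,0,0]]' --turn '[[-0.026,-0.0086,-0.117],[-0.026,-0.0086,-0.117],[-0.026,-0.0086,-0.117],[-0.026,-0.0086,-0.117],[-0.026,-0.0086,-0.117],[-0.026,-0.0086,-0.117],[-0.026,-0.0086,-0.117],[-0.026,-0.0086,-0.117],[-0.026,-0.0086,-0.117],[-0.026,-0.0086,-0.117],[-0.026,-0.0086,-0.117]]'

```text
time_s: 3.63
position: [0.5294, 0.2708, 0.2643]
tool_rot: [[-0.133, 0.973, 0.191], [0.964, 0.172, -0.202], [-0.23, 0.157, -0.961]]
ft_force: [0.0, 0.4, -0.3]
grip_width: 0.0302
gripper_force: 0.0
```

move_arm --jaw '[3,3,3,3,3,3,3,3,3,3,3]' --dp '[[0,0,0],[0,0,0],[0,0,0],[0,0,0],[0,0,0],[0,0,0],[0,0,0],[0,0,0],[0,0,0],[0,0,0],[0,0,0]]' --turn '[[-0.026,-0.0086,-0.117],[-0.026,-0.0086,-0.117],[-0.026,-0.0086,-0.117],[-0.026,-0.0086,-0.117],[-0.026,-0.0086,-0.117],[-0.026,-0.0086,-0.117],[-0.026,-0.0086,-0.117],[-0.026,-0.0086,-0.117],[-0.026,-0.0086,-0.117],[-0.026,-0.0086,-0.117],[0,0,0]]'

```text
time_s: 4.55
position: [0.529, 0.2703, 0.2644]
tool_rot: [[-0.887, 0.204, 0.415], [0.184, 0.979, -0.089], [-0.424, -0.002, -0.906]]
ft_force: [0.1, 0.1, 0.0]
grip_width: 0.0301
gripper_force: 0.0
```

```bash
cat > w.py <<'E'
from h import *
import sys
n=sys.argv[1]
s=observe();print(s["time_s"],np.round(s["q"],1),np.round(s["position"],4)); print(np.round(s["tool_rot"],3).tolist())
C=cal("wrist"); im,d=cams.get_image("wrist"); np.savez(n+".npz",im=im,d=d,T=C[2]); cv2.imwrite(f"pics/{n}.png",im[:,:,::-1])
for q in sys.argv[2:]:
    for r in cams.mark_of("wrist",q)[:2]:
        u,v=r["location"][0]*W,r["location"][1]*H
        dd=d[min(max(int(v),0),H-1),min(max(int(u),0),W-1)]
        print(q,round(r["p"],2),round(u,1),round(v,1),unproj("wrist",[[u,v]],[dd],C).round(4)[0])
E
python3 w.py w1 unwinder spindle keeper_hinge keeper_knob used_roll_center
```

```text
4.55 [ 21.6  17.8  79.  -15.3  62.8 -52.1] [0.529  0.2703 0.2644]
[[-0.887, 0.204, 0.415], [0.184, 0.979, -0.089], [-0.424, -0.002, -0.906]]
unwinder 0.62 281.9 144.7 [0.5805 0.2604 0.0672]
spindle 0.69 280.0 171.6 [0.5875 0.2571 0.1018]
keeper_hinge 0.67 278.8 255.9 [0.64   0.2453 0.154 ]
keeper_knob 0.63 309.9 124.6 [0.534  0.2908 0.1274]
used_roll_center 0.97 412.6 111.0 [0.5801 0.3893 0.0474]
used_roll_center 0.89 414.3 195.1 [0.6845 0.3934 0.0495]
```

View pics/w1.png

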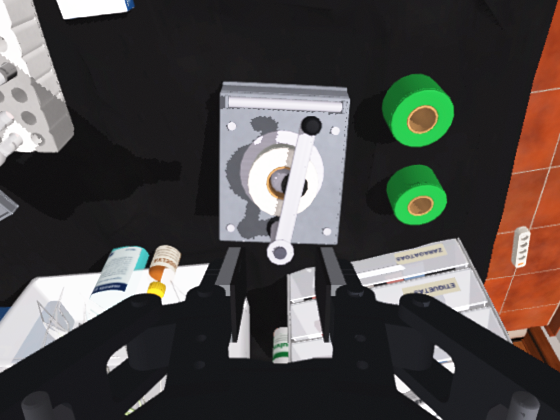

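The deck is at (284,165), lined up with the picture axes. The hinge hub is at (280,254), the knob at (311,126) and the white roll at about (285,180). I'll fit the geometry from depth next.

```bash
cat > fit.py <<'E'
from h import *
from scipy.optimize import least_squares
z=np.load("w1.npz"); d=z["d"]; im=z["im"]; c,f,_=cal("wrist"); C=(c,f,z["T"])
v,u=np.mgrid[0:H,0:W]; P=unproj("wrist",np.c_[u.ravel(),v.ravel()],d.ravel(),C).reshape(H,W,3)
m=np.zeros((H,W),bool); m[112:235,226:246]=1; m[140:235,328:340]=1
Q=P[m]; 
n=np.array([-.41,.09,.9]); o=np.median(Q,0)
for _ in range(8):
    e=(Q-o)@n; K=Q[abs(e-np.median(e))<.004]; o=K.mean(0); n=np.linalg.svd(K-o,full_matrices=False)[2][2]; n*=np.sign(n[2])
print("deck n",n.round(3),"tilt",np.degrees(np.arccos(n[2])).round(2),"yaw",np.degrees(np.arctan2(-n[1],-n[0])).round(2),len(K),np.std((K-o)@n).round(4))
hgt=(P-o)@n
# deck-plane rect from mask hgt near 0
S=frame(-11.5)
L=(P-o)@S
mk=((abs(hgt)<.004)&(v>75)&(v<250)&(u>205)&(u<365)).astype(np.uint8)
mk=cv2.morphologyEx(mk,cv2.MORPH_OPEN,np.ones((3,3),np.uint8))
pts=(L[mk>0][:,:2]*1000).astype(np.float32); print("deck rect in S(-11.5):",cv2.minAreaRect(pts))
ys=np.percentile(pts,[.5,99.5],axis=0); print(ys)
for name,lo,hi,box in [("roll top",.052,.062,(120,240,235,335)),("arm",.0635,.074,(100,270,255,335)),("knob",.088,.105,(105,150,290,335)),("bar",.016,.025,(85,120,220,350))]:
    g=(hgt>lo)&(hgt<hi)&(v>=box[0])&(v<box[1])&(u>=box[2])&(u<box[3])
    k=L[g][:,:2]*1000
    if len(k)>5:
        print(name,len(k),"h",np.median(hgt[g]).round(4),"mean",k.mean(0).round(1),"p1",np.percentile(k,1,axis=0).round(1),"p99",np.percentile(k,99,axis=0).round(1),"enc",cv2.minEnclosingCircle(k.astype(np.float32)),"rect",cv2.minAreaRect(k.astype(np.float32)))
print("o",o)
np.savez("fit.npz",o=o,n=n)
E
python3 fit.py
```

```text
deck n [-0.406  0.107  0.908] tilt 24.82 yaw -14.78 3505 0.001
deck rect in S(-11.5): ((-6.334716796875, 15.27371597290039), (130.24560546875, 156.1468505859375), 87.39212799072266)
[[-84.93942879 -50.73618757]
 [ 71.29836182  81.20097534]]
roll top 2260 h 0.0576 mean [-8.1 11.9] p1 [-35.5 -12.3] p99 [21.3 46.2] enc ((5.896054744720459, 13.829157829284668), 42.96641159057617) rect ((-0.41486167907714844, 11.359752655029297), (61.139949798583984, 76.48448181152344), 46.810020446777344)
arm 2446 h 0.0694 mean [ 6.8 24.1] p1 [-50.1   5.1] p99 [62.7 40. ] enc ((2.1660823822021484, 20.074047088623047), 63.192588806152344) rect ((3.2603111267089844, 25.157081604003906), (23.172603607177734, 126.3289794921875), 77.85118103027344)
knob 305 h 0.096 mean [-56.6  37.6] p1 [-63.4  31. ] p99 [-49.5  44.3] enc ((-56.404327392578125, 37.75623321533203), 7.297844409942627) rect ((-56.43043518066406, 37.641151428222656), (13.964179039001465, 13.506112098693848), 0.3994378447532654)
bar 1333 h 0.0199 mean [-74.   18.8] p1 [-81.3 -36.2] p99 [-67.4  74.3] enc ((-74.56004333496094, 19.326753616333008), 56.6247444152832) rect ((-73.83482360839844, 19.31539535522461), (112.81404876708984, 11.983642578125), 87.52416229248047)
o [0.61760849 0.2365441  0.06394727]
```

```bash
cat >> h.py <<'E'
S=frame(-14.2)
try:
    o=np.load("fit.npz")["o"]; FOOT=o+frame(-11.5)@[0,0,0]+S@[-.0066,.0158,.008]
except OSError: pass
HINGE=np.array([.060,0,.075])
def sp(p): return FOOT+S@np.asarray(p)     # spindle frame -> world
def tosp(p): return (np.asarray(p)-FOOT)@S
def Rq(q): # tool frame for arm angle q
    r=-S[:,0]*np.cos(q)+S[:,1]*np.sin(q); t=S[:,0]*np.sin(q)+S[:,1]*np.cos(q); return np.c_[r,t,-S[:,2]]
def knob(q,z): return sp([.06-.113*np.cos(q),.113*np.sin(q),z])
E
python3 - <<'E'
from h import *
print("foot",FOOT.round(4)); z=np.load("w1.npz"); c,f,_=cal("wrist"); C=(c,f,z["T"])
a=np.linspace(0,2*np.pi,60); im=z["im"][:,:,::-1].copy()
for cx,cy,r,h,col in [(0,0,.031,.05,(0,0,255)),(0,0,.013,.05,(0,255,0)),(.06,0,.008,.063,(255,0,0)),(.06-.113*np.cos(.17),.113*np.sin(.17),.0075,.089,(0,255,255))]:
    p=proj("wrist",np.array([sp([cx+r*np.cos(t),cy+r*np.sin(t),h]) for t in a]),C)
    cv2.polylines(im,[np.round(p*8).astype(np.int32)],True,col,1,cv2.LINE_AA,3)
cv2.imwrite("pics/ov.png",cv2.resize(im[80:280,200:370],None,fx=3,fy=3))
print(tosp(observe()["position"]))
plan(knob(.17,.12),Rq(.17))
E
```

```text
foot [0.6124 0.2542 0.0684]
[ 0.00623224 -0.00403458  0.21321555]
shift cm [5.69 2.37 9.35] rows 2.731631670420082
turn [ 0.015 -0.     0.204] rows 1.6466427860501085
```

View pics/ov.png

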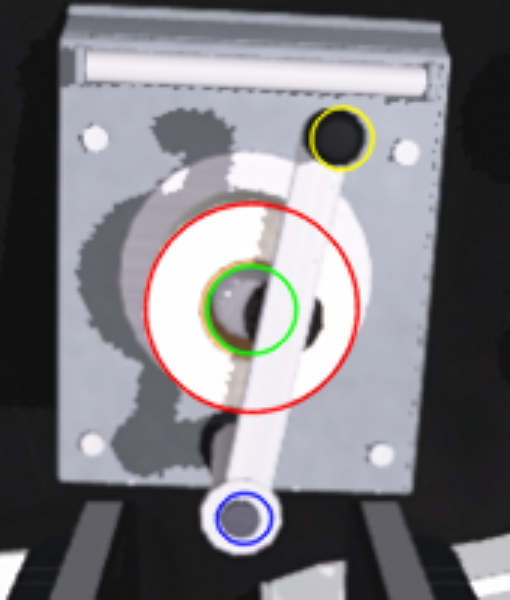

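The model overlay agrees with the picture to about 1 mm, and the keeper angle is about 0.17. I'll move to cage the knob.

move_arm --jaw '[3,3,3,3,3,3,3]' --dp '[[1.42,0.59,2.34],[1.42,0.59,2.34],[1.42,0.59,2.34],[1.42,0.59,2.34],[0,0,0],[0,0,0],[0,0,0]]' --turn '[[0,0,0],[0,0,0],[0,0,0],[0,0,0],[0.008,0,0.102],[0.008,0,0.102],[0,0,0]]'

```text
time_s: 5.43
position: [0.5229, 0.2967, 0.1549]
tool_rot: [[-0.824, 0.393, 0.409], [0.386, 0.917, -0.105], [-0.416, 0.071, -0.907]]
ft_force: [-0.4, -0.7, 0.7]
grip_width: 0.0301
gripper_force: 0.0
```

```bash
python3 w.py w2 keeper_knob
python3 - <<'E'
from h import *
z=np.load("w2.npz"); c,f,_=cal("wrist"); C=(c,f,z["T"]); print(proj("wrist",[knob(.17,.089),knob(.17,.066)],C), tosp(observe()["position"]))
plan(knob(.17,.066),Rq(.17))
E
```

```text
5.4333 [ 24.9  25.2  86.9 -20.5  49.9 -30.2] [0.5229 0.2967 0.1549]
[[-0.824, 0.393, 0.409], [0.386, 0.917, -0.105], [-0.416, 0.071, -0.907]]
keeper_knob 0.6 279.9 236.1 [0.5316 0.2944 0.1256]
[[281.16067715 243.96137705]
 [281.09073522 229.81283787]] [-0.05118174  0.01910318  0.12001787]
shift cm [ 0.02 -0.    5.4 ] rows 1.3175170912617218
turn [-0.     0.     0.004] rows 0.03174578122995362
```

View pics/w2.png

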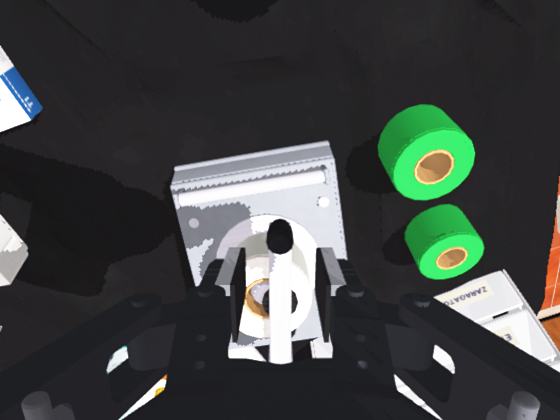

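The knob is at (280,236), centred between the open fingers. Next I go down over it, cage it and start the swing.

move_arm --jaw '[3,3,3,3,2.2,2.2,2.2]' --dp '[[0,0,1.35],[0,0,1.35],[0,0,1.35],[0,0,1.35],[0,0,0],[0,0,0],[0,0,0]]' --turn '[[0,0,0],[0,0,0],[0,0,0],[0,0,0],[0,0,0],[0,0,0],[0,0,0]]'

```text
time_s: 6.12
position: [0.545, 0.2908, 0.1074]
tool_rot: [[-0.825, 0.389, 0.411], [0.381, 0.919, -0.104], [-0.418, 0.071, -0.906]]
ft_force: [0.0, 0.2, 0.2]
grip_width: 0.0223
gripper_force: 0.0
```

move_arm --jaw '[2.2,2.2,2.2,2.2,2.2,2.2,2.2,2.2,2.2,2.2]' --dp '[[-0.028,0.79,0],[-0.028,0.79,0],[-0.028,0.79,0],[-0.028,0.79,0],[-0.028,0.79,0],[-0.028,0.79,0],[-0.028,0.79,0],[-0.028,0.79,0],[-0.028,0.79,0],[-0.028,0.79,0]]' --turn '[[0,0,0.07],[0,0,0.07],[0,0,0.07],[0,0,0.07],[0,0,0.07],[0,0,0.07],[0,0,0.07],[0,0,0.07],[0,0,0.07],[0,0,0.07]]'

```text
time_s: 6.95
position: [0.5951, 0.3479, 0.124]
tool_rot: [[-0.378, 0.83, 0.41], [0.885, 0.454, -0.104], [-0.272, 0.324, -0.906]]
ft_force: [-0.0, -1.7, -0.8]
grip_width: 0.0221
gripper_force: 0.3
```

Run:
```python
from h import *
s=observe(); print(tosp(s["position"]).round(4),tosp(knob(.87,.066)).round(4),s["ft_force"].round(2) if hasattr(s["ft_force"],"round") else s["ft_force"],np.round(s["q"],1))
plan(knob(.87,.066),Rq(.87))
```

```text
[-0.0126  0.0866  0.0671] [-0.0129  0.0864  0.066 ] [-0.01 -1.72 -0.8 ] [ 26.4  35.   74.3 -20.2  53.   10.3]
shift cm [ 0.   -0.04  0.11] rows 0.02945179637248942
turn [ 0.001  0.    -0.001] rows 0.011043684156662775
```

move_arm --jaw '[2.2,2.2,2.2,2.2,2.2,2.2,2.2,2.2,2.2,2.2,2.2]' --dp '[[-0.028,0.79,0],[-0.028,0.79,0],[-0.028,0.79,0],[-0.028,0.79,0],[-0.028,0.79,0],[-0.028,0.79,0],[-0.028,0.79,0],[-0.028,0.79,0],[-0.028,0.79,0],[-0.028,0.79,0],[0,0,0]]' --turn '[[0,0,0.07],[0,0,0.07],[0,0,0.07],[0,0,0.07],[0,0,0.07],[0,0,0.07],[0,0,0.07],[0,0,0.07],[0,0,0.07],[0,0,0.07],[0,0,0]]'

```text
time_s: 7.87
position: [0.6665, 0.3571, 0.1553]
tool_rot: [[0.245, 0.878, 0.412], [0.969, -0.223, -0.103], [0.001, 0.425, -0.905]]
ft_force: [-0.4, -0.0, -0.6]
grip_width: 0.0218
gripper_force: 0.0
```

Run:
```python
from h import *
s=observe(); print(tosp(s["position"]).round(4),np.round(s["ft_force"],2),np.round(s["q"],1))
plan(knob(1.57,.066),Rq(1.57))
```

```text
[0.0614 0.113  0.0672] [-0.42 -0.01 -0.63] [ 24.4  39.2  60.1 -17.5  61.7  44.4]
shift cm [-0.   -0.15  0.12] rows 0.047012592144721074
turn [ 0.002 -0.001 -0.001] rows 0.02285509176874648
```

move_arm --jaw '[3,3,3,3,3,3,3,3,3,3,3,3]' --dp '[[0,0,0],[0,0,-2.4],[0,0,-2.4],[0,0,-2.4],[0,0,-2.4],[0,0,0],[0,0,0],[0,0,0],[0,0,0],[0,0,0],[0,0,0],[0,0,0]]' --turn '[[0,0,0],[0,0,0],[0,0,0],[0,0,0],[0,0,0],[0,0,-0.121],[0,0,-0.121],[0,0,-0.121],[0,0,-0.121],[0,0,-0.121],[0,0,-0.121],[0,0,-0.121]]'

```text
time_s: 8.87
position: [0.6256, 0.3673, 0.2407]
tool_rot: [[-0.504, 0.76, 0.41], [0.802, 0.588, -0.104], [-0.32, 0.276, -0.906]]
ft_force: [-0.4, 0.2, -0.0]
grip_width: 0.0301
gripper_force: 0.0
```

move_arm --jaw '[5,8.5,8.5,8.5,8.5,8.5,8.5,8.5,8.5,8.5,8.5]' --dp '[[0,0,0],[0,0,0],[0,0,0],[0,0,0],[0,0,0],[0,0,0],[1.53,-2.82,0],[1.53,-2.82,0],[1.53,-2.82,0],[1.53,-2.82,0],[0,0,0]]' --turn '[[0,0,-0.121],[0,0,-0.121],[0,0,-0.121],[0,0,-0.121],[0,0,-0.121],[0,0,-0.117],[0,0,0],[0,0,0],[0,0,0],[0,0,0],[0,0,0]]'

```text
time_s: 9.78
position: [0.5396, 0.2681, 0.2127]
tool_rot: [[-0.882, 0.244, 0.404], [0.219, 0.97, -0.107], [-0.418, -0.006, -0.909]]
ft_force: [0.7, -0.1, 0.1]
grip_width: 0.0851
gripper_force: 0.0
```

```bash
python3 w.py w3 used_roll_center keeper_knob
python3 - <<'E'
from h import *
z=np.load("w3.npz"); c,f,_=cal("wrist"); C=(c,f,z["T"]); d=z["d"]
print(tosp(observe()["position"])); plan(sp([0,0,.015]),Rq(0))
v,u=np.mgrid[0:H,0:W]; P=unproj("wrist",np.c_[u.ravel(),v.ravel()],d.ravel(),C); L=tosp(P).reshape(H,W,3)*1000
g=(abs(L[...,2]-50)<5)&(np.hypot(L[...,0],L[...,1])<45); k=L[g][:,:2].astype(np.float32)
print(len(k),np.median(L[g][:,2]),cv2.minEnclosingCircle(k),np.percentile(k,[.5,99.5],axis=0))
g=(L[...,2]>82)&(L[...,2]<95)&(L[...,1]>60)&(L[...,1]<150); print(g.sum(),L[g].mean(0) if g.any() else None)
E
```

```text
9.7833 [ 21.3  21.5  82.2 -17.1  57.1 -47.8] [0.5396 0.2681 0.2127]
[[-0.882, 0.244, 0.404], [0.219, 0.97, -0.107], [-0.418, -0.006, -0.909]]
used_roll_center 0.89 285.7 208.4 [0.5921 0.2581 0.1077]
used_roll_center 0.83 436.6 210.4 [0.6783 0.3917 0.0487]
keeper_knob 0.86 441.5 299.7 [0.5226 0.3227 0.2505]
[-0.000956    0.00033085  0.16282826]
shift cm [-0.07 -0.04 14.78] rows 3.6056517271547186
turn [0.001 0.001 0.002] rows 0.018087413444010332
4321 49.59334392548858 ((-0.45961350202560425, -0.11676841229200363), 31.294397354125977) [[-30.56125145 -30.02983627]
 [ 28.64415703  29.50536346]]
12 [ 51.77762126 115.85914185  84.74462142]
```

View pics/w3.png

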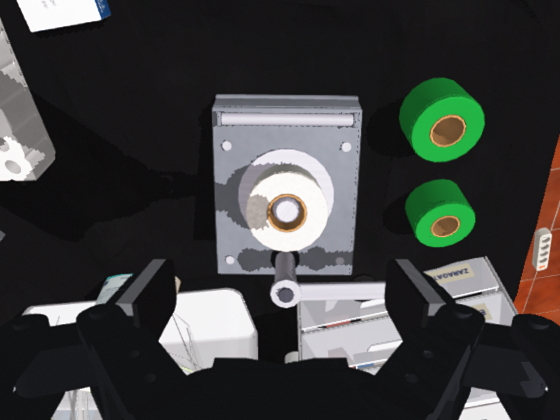

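The keeper arm is fully open and points right, from the hub at (286,291). The roll at (286,211) is clear, with its centre within 0.5 mm of the model. I'll go down and grip it.

move_arm --jaw '[8.5,8.5,8.5,8.5,8.5,8.5,8.5]' --dp '[[-0.04,-0.04,3.0],[0,0,3.0],[0,0,3.0],[0,0,2.5],[0,0,2.0],[0,0,1.6],[0,0,0]]' --turn '[[0,0,0],[0,0,0],[0,0,0],[0,0,0],[0,0,0],[0,0,0],[0,0,0]]'

```text
time_s: 10.52
position: [0.6075, 0.2551, 0.0748]
tool_rot: [[-0.88, 0.245, 0.406], [0.221, 0.97, -0.105], [-0.42, -0.003, -0.908]]
ft_force: [-0.5, 0.4, -0.7]
grip_width: 0.085
gripper_force: 0.0
```

move_arm --jaw '[5.8,5.8,5.8,5.8,5.8,5.8,5.8,5.8]' --dp '[[0,0,0],[0,0,0],[0,0,0],[0,0,0],[0,0,0],[0,0,0],[0,0,0],[0,0,0]]' --turn '[[0,0,0],[0,0,0],[0,0,0],[0,0,0],[0,0,0],[0,0,0],[0,0,0],[0,0,0]]' --force 25

```text
time_s: 11.18
position: [0.6071, 0.2556, 0.0793]
tool_rot: [[-0.878, 0.245, 0.412], [0.222, 0.97, -0.103], [-0.424, 0.001, -0.906]]
ft_force: [-3.3, 2.7, 5.4]
grip_width: 0.0622
gripper_force: 28.0
```

Run:
```python
from h import *
s=observe(); print(s["time_s"],tosp(s["position"]).round(4),np.round(s["ft_force"],2),s["grip_width"],s["gripper_force"])
plan(sp([0,0,.012]),Rq(0))
```

```text
11.1833 [-0.0003  0.0002  0.0122] [-3.29  2.73  5.39] 0.062208013290271806 28.01032394170761
shift cm [-0.03 -0.02  0.02] rows 0.010340923381130861
turn [0.001 0.002 0.   ] rows 0.017573775627002627
```

move_arm --jaw '[5.8,5.8,5.8,5.8,5.8,5.8,5.8,5.8]' --dp '[[0,0,-0.5],[0,0,-1],[0,0,-1],[0,0,-1],[0,0,-1],[0,0,-1.5],[0,0,-1.5],[0,0,-1.5]]' --turn '[[0,0,0],[0,0,0],[0,0,0],[0,0,0],[0,0,0],[0,0,0],[0,0,0],[0,0,0]]'

```text
time_s: 11.85
position: [0.5694, 0.2645, 0.1609]
tool_rot: [[-0.879, 0.245, 0.41], [0.222, 0.969, -0.104], [-0.423, -0.0, -0.906]]
ft_force: [-0.3, -0.5, -1.6]
grip_width: 0.0621
gripper_force: 27.7
```

Run:
```python
from h import *
s=observe(); print(s["time_s"],tosp(s["position"]).round(4),np.round(s["ft_force"],2),s["grip_width"],s["gripper_force"])
# tray fit from saved top picture (free_bay region)
d=np.load("top.npz")["d"]; im=np.load("top.npz")["im"]; C=cal("top")
v,u=np.mgrid[185:265,335:445]; v=v.ravel();u=u.ravel()
P=unproj("top",np.c_[u,v],d[v,u],C); g=im[v,u].astype(int).sum(1)
k=P[(g>150)&(P[:,2]<.045)&(P[:,1]<-.1)]
print("table z",np.median(P[g<90][:,2]),len(k)); r=cv2.minAreaRect((k[:,:2]*1000).astype(np.float32)); print(r)
m=cams.outline_of("side","free_bay"); print([x["p"] for x in m])
t=cams.outline_of("top","free_bay"); print([x["p"] for x in t])
```

```text
11.85 [-0.001  -0.0005  0.1025] [-0.33 -0.49 -1.62] 0.06208845143259636 27.679802030324936
table z 0.003650103826061013 3369
((601.85205078125, -231.15689086914062), (136.12509155273438, 304.8897399902344), 15.507441520690918)
[0.81]
[0.7]
```

The roll is held and off the spindle. Next I carry it over to the tray.

move_arm --jaw '[5.8,5.8,5.8,5.8,5.8,5.8,5.8,5.8,5.8,5.8,5.8,5.8]' --dp '[[-0.85,0,-1.8],[-0.95,-3.2,-0.1],[-1.13,-3.8,-0.1],[-1.13,-3.9,-0.1],[-1.13,-3.9,-0.1],[-1.13,-3.9,-0.1],[-1.13,-3.9,-0.1],[-1.13,-3.9,-0.1],[-1.13,-3.9,0],[-1.13,-3.9,0],[-1.13,-3.9,0],[-1.13,-3.9,0]]' --turn '[[0,0,0],[0,0,0],[0,0,0],[0,0,0],[0,0,0],[0,0,0],[0,0,0],[0,0,0],[0,0,0],[0,0,0],[0,0,0],[0,0,0]]'

```text
time_s: 12.95
position: [0.5712, -0.1723, 0.2377]
tool_rot: [[-0.879, 0.246, 0.409], [0.222, 0.969, -0.104], [-0.422, -0.001, -0.906]]
ft_force: [0.6, 1.2, -0.2]
grip_width: 0.0622
gripper_force: 27.9
```

```bash
cat >> h.py <<'E'
def Rt(yaw=14.):
    y=np.radians(yaw); tx=np.array([np.cos(y),np.sin(y),0]); ty=np.array([-np.sin(y),np.cos(y),0]); return np.c_[ty,tx,[0,0,-1]]
E
python3 - <<'E'
from h import *
s=observe(); print(s["time_s"],s["position"],np.round(s["q"],1),s["grip_width"],s["gripper_force"])
plan([.585,-.19,.24],Rt())
E
```

```text
12.95 [ 0.57115194 -0.17232648  0.23772578] [ -31.3   16.4   85.6    8.7   54.2 -110.7] 0.06221332812681388 27.941611111164093
shift cm [-1.71 -1.37  0.54] rows 0.5504279830348809
turn [0.234 0.393 1.061] rows 9.316355950651058
```

move_arm --jaw '[5.8,5.8,5.8,5.8,5.8,5.8,5.8,5.8,5.8,5.8,5.8,5.8]' --dp '[[-1.7,-1.37,-1],[0,0,0],[0,0,0],[0,0,0],[0,0,0],[0,0,0],[0,0,0],[0,0,0],[0,0,0],[0,0,0],[0,0,0],[0,0,0]]' --turn '[[0.0213,0.0357,0.0965],[0.0213,0.0357,0.0965],[0.0213,0.0357,0.0965],[0.0213,0.0357,0.0965],[0.0213,0.0357,0.0965],[0.0213,0.0357,0.0965],[0.0213,0.0357,0.0965],[0.0213,0.0357,0.0965],[0.0213,0.0357,0.0965],[0.0213,0.0357,0.0965],[0.0213,0.0357,0.0965],[0,0,0]]'

```text
time_s: 13.95
position: [0.5796, -0.187, 0.253]
tool_rot: [[-0.237, 0.971, -0.001], [0.971, 0.237, 0.001], [0.001, -0.001, -1.0]]
ft_force: [0.1, -1.7, -1.5]
grip_width: 0.0626
gripper_force: 28.0
```

```bash
python3 w.py w4 free_bay full_roll_center used_roll_center; python3 -c "
from h import *
plan([.585,-.19,.15],Rt())"
```

```text
13.95 [-29.   27.2  61.9   0.   91.  -42.8] [ 0.5796 -0.187   0.253 ]
[[-0.237, 0.971, -0.001], [0.971, 0.237, 0.001], [0.001, -0.001, -1.0]]
free_bay 0.87 288.8 186.4 [ 0.5917 -0.1992  0.0063]
used_roll_center 0.76 282.7 287.1 [ 0.5837 -0.2004  0.245 ]
shift cm [-0.52  0.47 10.4 ] rows 2.541306481402665
turn [0.001 0.001 0.002] rows 0.019043683403424563
```

View pics/w4.png

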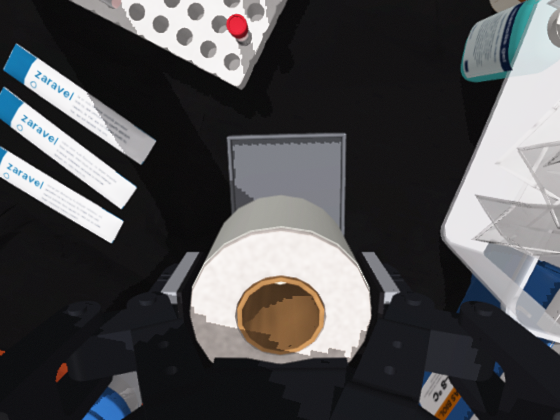

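The roll is held level. The tray's far (+y) end wall runs from (228,136) to (346,133), with its sides below that. I'll take the bay centre from those corners.

Run:
```python
from h import *
z=np.load("w4.npz"); c,f,_=cal("wrist"); C=(c,f,z["T"])
O,r=ray("wrist",[[228,136],[346,133],[231,205],[344,228]],C); P=O+r*((.018-O[2])/r[:,2])[:,None]
print(P.round(4)); e=P[1]-P[0]; yaw=np.degrees(np.arctan2(e[1],e[0])); print("yaw",yaw,"len",np.linalg.norm(e))
for i,j in((2,0),(3,1)):
    a=P[j]-P[i]; print("side yaw",np.degrees(np.arctan2(-a[0],a[1])))
y=np.radians(14.); ty=np.array([-np.sin(y),np.cos(y),0])
B=(P[0]+P[1])/2-ty*.060; print("bay",B)
im=z["im"]; g=cv2.cvtColor(im,cv2.COLOR_RGB2GRAY)
# depth floor edges
d=z["d"]; v,u=np.mgrid[125:195,215:360]; L=unproj("wrist",np.c_[u.ravel(),v.ravel()],d[125:195,215:360].ravel(),C)
R=Rt(); k=(L-B)@R; k=k[(L[:,2]>.004)&(L[:,2]<.03)]; print(np.percentile(k,[.5,99.5],axis=0)*1000)
t=np.load("top.npz"); 
plan([B[0],B[1],.15],Rt())
```

```text
[[ 0.5157 -0.1598  0.018 ]
 [ 0.6351 -0.1272  0.018 ]
 [ 0.5341 -0.2323  0.018 ]
 [ 0.6625 -0.2282  0.018 ]]
yaw 15.245271897768108 len 0.12379170606720298
side yaw 14.264270611314965
side yaw 15.162289346428542
bay [ 0.5899452 -0.2017075  0.018    ]
[[ -6.5616352  -74.41795727  -0.41897696]
 [ 60.64741037  61.48244122  13.2735296 ]]
shift cm [-1.77  0.67 10.4 ] rows 2.577569615908822
turn [0.001 0.001 0.002] rows 0.019043683403424563
```

move_arm --jaw '[5.8,5.8,5.8,5.8,5.8,5.8,5.8,5.8,5.8,5.8]' --dp '[[-0.9,0.35,0],[-0.9,0.35,0],[0,0,3.5],[0,0,3.5],[0,0,3.5],[0,0,3.5],[0,0,3],[0,0,2.5],[0,0,1.8],[0,0,0]]' --turn '[[0,0,-0.017],[0,0,0],[0,0,0],[0,0,0],[0,0,0],[0,0,0],[0,0,0],[0,0,0],[0,0,0],[0,0,0]]'

```text
time_s: 14.98
position: [0.5892, -0.2014, 0.0373]
tool_rot: [[-0.26, 0.966, -0.005], [0.966, 0.26, 0.003], [0.004, -0.004, -1.0]]
ft_force: [0.6, -0.7, -0.6]
grip_width: 0.0623
gripper_force: 28.0
```

move_arm --jaw '[5.8,5.8,5.8,5.8,5.8,5.8,5.8,5.8]' --dp '[[0,0,0.3],[0,0,0.3],[0,0,0.2],[0,0,0.1],[0,0,0.05],[0,0,0],[0,0,0],[0,0,0]]' --turn '[[0,0,0],[0,0,0],[0,0,0],[0,0,0],[0,0,0],[0,0,0],[0,0,0],[0,0,0]]'

```text
time_s: 15.65
position: [0.5907, -0.2019, 0.0319]
tool_rot: [[-0.258, 0.966, 0.001], [0.966, 0.258, -0.0], [-0.001, 0.001, -1.0]]
ft_force: [0.3, -0.5, -0.8]
grip_width: 0.0622
gripper_force: 28.0
```

move_arm --jaw '[5.8,5.8,5.8,5.8,5.8,5.8]' --dp '[[0,0,0.3],[0,0,0.25],[0,0,0.2],[0,0,0.15],[0,0,0],[0,0,0]]' --turn '[[0,0,0],[0,0,0],[0,0,0],[0,0,0],[0,0,0],[0,0,0]]'

```text
time_s: 16.15
position: [0.5906, -0.2019, 0.0225]
tool_rot: [[-0.258, 0.966, 0.0], [0.966, 0.258, -0.0], [-0.0, 0.0, -1.0]]
ft_force: [-0.7, 0.1, -0.6]
grip_width: 0.0625
gripper_force: 28.0
```

move_arm --jaw '[5.8,5.8,5.8,5.8]' --dp '[[0,0,0.1],[0,0,0.06],[0,0,0],[0,0,0]]' --turn '[[0,0,0],[0,0,0],[0,0,0],[0,0,0]]'

```text
time_s: 16.48
position: [0.5907, -0.2019, 0.021]
tool_rot: [[-0.258, 0.966, 0.001], [0.966, 0.258, -0.0], [-0.0, 0.001, -1.0]]
ft_force: [-0.5, 0.1, -0.8]
grip_width: 0.0621
gripper_force: 28.0
```

move_arm --jaw '[5.8,5.8,5.8]' --dp '[[0,0,0.1],[0,0,0],[0,0,0]]' --turn '[[0,0,0],[0,0,0],[0,0,0]]'

```text
time_s: 16.73
position: [0.5906, -0.2019, 0.02]
tool_rot: [[-0.258, 0.966, 0.001], [0.966, 0.258, -0.0], [-0.0, 0.001, -1.0]]
ft_force: [0.3, -0.7, 0.2]
grip_width: 0.0624
gripper_force: 28.0
```

Run:
```python
from h import *
s=observe(); print(s["position"],np.round(s["ft_force"],2)); print([round(float(observe()["ft_force"][2]),2) for _ in range(3)])
```

```text
[ 0.59064103 -0.20188215  0.01996036] [ 0.34 -0.74  0.16]
[0.16, 0.16, 0.16]
```

move_arm --jaw '[5.8,5.8,5.8]' --dp '[[0,0,0.05],[0,0,0],[0,0,0]]' --turn '[[0,0,0],[0,0,0],[0,0,0]]'

```text
time_s: 16.98
position: [0.5907, -0.2019, 0.0197]
tool_rot: [[-0.258, 0.966, 0.001], [0.966, 0.258, -0.0], [-0.0, 0.001, -1.0]]
ft_force: [-1.1, 0.4, 2.1]
grip_width: 0.0624
gripper_force: 28.1
```

move_arm --jaw '[5.8,5.8,5.8]' --dp '[[0,0,0.04],[0,0,0],[0,0,0]]' --turn '[[0,0,0],[0,0,0],[0,0,0]]'

```text
time_s: 17.23
position: [0.5907, -0.2019, 0.0197]
tool_rot: [[-0.258, 0.966, 0.001], [0.966, 0.258, -0.0], [-0.001, 0.001, -1.0]]
ft_force: [-2.2, 0.8, 5.2]
grip_width: 0.0626
gripper_force: 28.4
```

The roll has touched the floor, so I release it and back off.

move_arm --jaw '[6.5,7.0,7.4,7.4,7.4,7.4,7.4,7.4,7.4,7.4,7.4,7.4]' --dp '[[0,0,0],[0,0,0],[0,0,0],[0,0,0],[0,0,-0.5],[0,0,-1],[0,0,-2],[0,0,-3],[0,0,-3.5],[0,0,-3.5],[0,0,-3.5],[0,0,-3.5]]' --turn '[[0,0,0],[0,0,0],[0,0,0],[0,0,0],[0,0,0],[0,0,0],[0,0,0],[0,0,0],[0,0,0],[0,0,0],[0,0,0],[0,0,0]]'

```text
time_s: 18.23
position: [0.5901, -0.2016, 0.2271]
tool_rot: [[-0.258, 0.966, 0.002], [0.966, 0.258, -0.001], [-0.001, 0.001, -1.0]]
ft_force: [0.6, -0.1, 0.2]
grip_width: 0.0738
gripper_force: 0.0
```

Run:
```python
from h import *
C=cal("wrist"); im,d=cams.get_image("wrist"); t,_=cams.get_image("top"); 
v,u=np.mgrid[0:H,0:W]; L=unproj("wrist",np.c_[u.ravel(),v.ravel()],d.ravel(),C)
g=(abs(L[:,2]-.058)<.006)&(np.hypot(L[:,0]-.591,L[:,1]+.202)<.05); k=L[g]; A=np.c_[k[:,:2],np.ones(len(k))]
print("roll top",k.mean(0).round(4),"slope",np.linalg.lstsq(A,k[:,2],rcond=None)[0].round(3),cv2.minEnclosingCircle((k[:,:2]*1000).astype(np.float32)))
o=np.hstack([im,t])[:,:,::-1]; cv2.imwrite("pics/end.png",np.vstack([np.hstack([cv2.resize(im,(400,300)),cv2.resize(t,(400,300))]),cv2.resize(t[150:300,110:310],(400,300)).repeat(1,0) if 0 else np.hstack([cv2.resize(t[150:300,110:310],(400,300)),cv2.resize(t[150:300,310:510],(400,300))])])[:,:,::-1])
```

```text
roll top [ 0.5905 -0.202   0.0569] slope [-0.001 -0.     0.057] ((590.81298828125, -202.9655303955078), 31.13224220275879)
```

View pics/end.png

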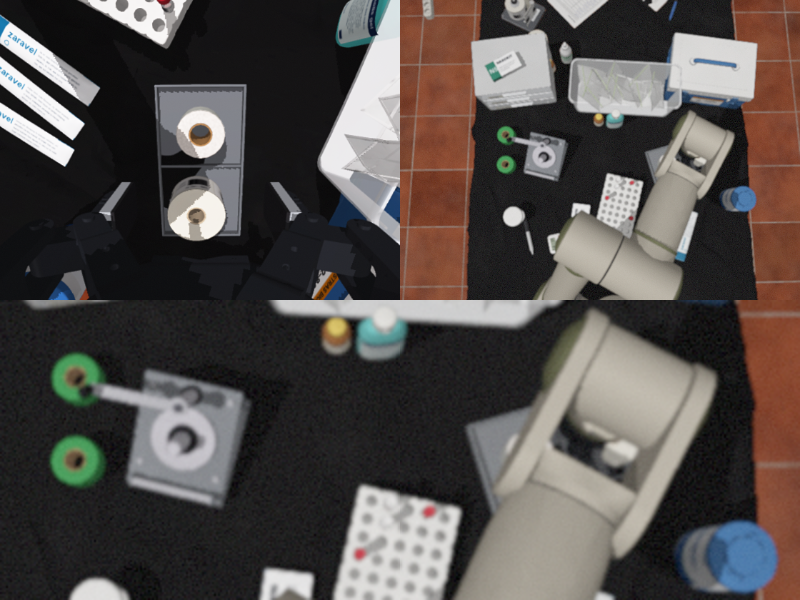

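The used roll stands flat in the free bay, at (200,132) in the top-left panel. The full roll, at (196,208) there, hasn't moved. The keeper arm is open and the spindle is bare in the lower-left panel. The robot is clear of everything, so I'll hand in.

```bash
python3 -c "
from rig import ticket
print(ticket.close_job())"
```

```text
the job is handed in; nothing more can be done
None
```

The job is handed in at about 18 s of the 64 s allowed: the keeper arm is swung fully open, the used roll stands flat in the tray's free bay, and the full roll is where it was.

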